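# Clamp a chair rail in the screw fixture

## Robot

A 7-joint arm with a two-finger parallel gripper is mounted at the origin on the work surface. World frame = base frame: x ahead of the robot, y to its left, z up, the work surface at z = 0. Lengths are in m, angles in degrees, forces in N, time in s.
With the tool pointing down it reaches from about 0.425 to 0.875 m from the base axis. Payload 4.7 kg.
Tool frame: the origin (TCP) lies between the finger pads; the fingertips stand 19 mm ahead of it and the grasp point (between the pads) is the TCP; x points along the fingers, z is the direction in which the jaws open and shut, and the axes are right-handed (so a half turn about x gives the same grasp; the last joint's range is limited). The gripper opens to 87 mm and grips with 3 to 60 N. Pads are 19 mm wide; open, the fingers measure 117 mm over their backs; the gripper's body (75 mm by 190 mm) begins 51 mm behind the grasp point.
Start: joints at [-71.786, 18.392, -4.016, 83.108, 1.295, 78.541, -3.26], TCP at [0.194, 0.62, 0.242] pointing down, gripper open.
Joint ranges: [-163.93, 163.93], [-17.29, 119.83], [-79.2, 71.16], [3.27, 140.29], [-89.18, 269.18], [5.43, 117.66], [-154.24, 154.24]. Speed limits (degrees/s): [147.25, 147.25, 180, 180, 180, 180, 180].

## Interface

Orientations are given as [roll, pitch, yaw] about the fixed x, y, z axes, in that order (R = Rz(yaw) Ry(pitch) Rx(roll)).
In Python, from cell import monitor, read_camera, camera_model, env, regions_of gives the robot as it stands. The module is installed in compiled form; this text tells all that it offers.
- The arm moves only by the tool step_arm, never from a script. Its argument "deltas" is a list of rows, each a list of 5 numbers: the gripper's target within -1 to 1 (fully open at 1, half-way at 0, shut at -1), then the shift along the tool's x, y, z in m, then the turn about the tool's x in degrees. A call has 1 to 12 rows; each row is the pose to reach, as a shift and turn from the pose commanded when the call began, along the tool's axes at that moment; what a row does not reach only later rows make up. A row lasts 1/8 s, in which the tool goes at most 62.5 mm and 10.7 degrees, less where a joint would pass 70% of its speed; a pose out of reach is approached as far as the arm can. A call with a gripper value outside its range is refused whole. The fingers move at their own pace and stop on an object; "newtons" is the grip in N (left out, the last holds). Time passes only in rows, so rows that repeat a pose let the fingers close. It gives the time, the measured TCP pose, the force and the opening at its end, in the units of the state.
- monitor.get_obs(): the state, without advancing time (a new reading comes with each control period).
- read_camera(name): name is "side" or "top"; returns (picture, depth): 480x640x3 uint8, red, green, blue; 480x640 float32, m along the optical axis (not along the pixel's ray), 0 where there is no reading.
- camera_model(name): a dict with "fx", "fy", "cx", "cy" (pixels), "xyz" and "attitude" of the camera in the world. Camera axes: x right, y down, z forward; pixel columns grow to the right and rows downward; lengths in m; the calibration is good to about 2 mm. A picture is of the moment at which its call begins. camera_model takes no time and is no camera call.
- env.sign_off(): hands the job in, once; it reports no verdict.
Trained networks look in the newest picture that a camera, given by its name, has taken for a name from the list of things; names that differ only in an ending like _2 or _b are one class to them, and where a whole thing is asked for, a point or a joint stands for the part that bears it (a point fixed in the world has none). Each returns a list of dicts, best first, with "p" (0 to 1); they miss things now and then, are a little off and sometimes report something else, mostly with a low value. They report only what shows in the picture. A call takes as long as a camera call.
- regions_of(camera, thing): "pixels" (480x640 bool, what is visible of it) and "pixel" ([column, row] in pixels, amid what is visible of it).
The state is a dict: "time_s": time; "qpos": joint angles; "joint_velocities": joint speeds; "effort": joint torques, N m; "tool_pos": TCP position; "tool_rot": TCP orientation; "force": force on the tool from outside, world axes, zero at the start; "wrist_torque": the same for the moment, N m; "grip_width": finger opening in m.
Only numpy, scipy, OpenCV 4.12 (cv2) and the standard library are available. Lean on these libraries where they do the work, as an engineer would, in place of code of your own. Each camera call takes 0.05 s, during which the arm holds its last target. There are 200 camera calls.

## Task

Load the walnut chair rail into the shaping fixture for scraping: lay it flat on the bed under the screw, gently home against the fence and the end stop. Then turn the T-handle clockwise until rising resistance shows that the rail is firmly clamped, stop before the pad bruises the wood, and let go; leave the other tools alone.

Things in the scene. Friction and masses are not known exactly. Their poses are not given: they have to be found in the camera images.
- rail_mid (a point): Centre of the loose walnut chair rail, half-way up: a straight dark bar, 34 mm wide, 28 mm tall and 260 mm long over all, with a 20 mm long tenon (24 x 14 mm) on each end; 0.2 kg, lying on the bench. x runs along its length (both ends alike), z up.
- rail: The same rail as a whole; origin at the centre of its underside.
- fixture: Shaping fixture fixed to the bench: beech bed, top 40 mm above the bench, spanning x -85 to 115 and y -160 to 110 mm, with a grey cast C-frame. Origin on the bench straight under the vertical screw, z up. The throat is open to -x and both y ends. Column at x 65 to 101 mm; the arm, 36 mm wide (y), 116 to 152 mm above the bench, runs from it to the screw.
- ledge: Beech fence and end stop on the bed, 16 mm high, part of the fixture, same axes; origin on the bed's top under the screw. The fence's face is the plane x = +17 mm (looks to -x, from y -43 to +84 mm); the stop's face is the plane y = +70 mm (looks to -y). To be met gently, with less than 40 N.
- seat (a point): Where the centre of the rail belongs when home: lying along the fixture's y on the bed, one long side on the fence, a tenon's end on the stop; 54 mm above the bench, 60 mm to the -y side of the screw. Axes as the fixture.
- handle_mid (a point): Centre of the dark steel T-handle on the screw: a level bar 16 mm wide, 18 mm high, 115 mm long over its ball ends, along its own y; z up; below it a 13 mm stem is free for 20 mm. Turned clockwise seen from above, handle, screw and pad go down 12 mm a turn (1.9 mm per rad); it turns both ways and stays where it is left.
- mallet: Wooden joiner's mallet lying on the bench, not needed.
- plane: Small steel block plane on the bench, 155 mm long, not needed.
- chisel: Chisel with a wooden handle on the bench, 250 mm long, not needed.
- screw (a point): The screw's nut: top centre of the cast boss, 40 mm round, 158 mm above the bench. Turning takes 0.3 N m while the screw runs free (this drag reverses when the hand stops and springs back: compare like with like). Once the pad bears on the rail the torque rises by 0.1 N m per 50 N of clamping force. Firm from 50 N, the wood bruises at 140 N: aim for a rise of 0.15 to 0.2 N m.
- spindle: The screw with its T-handle and its round rubber-faced pad (36 mm in diameter, does not turn) as a whole. Origin on the screw's axis, 136 mm below the handle's centre: at the rubber's underside, give or take 2 mm, for the rubber is worn differently each time. The pad starts 3 to 10 mm above a rail on the bed. The rubber gives about 0.8 mm per 100 N.

How it is judged (in metres and radians):
On the way, in this order (a step that is already met when the one before it is completed fails the run):
1. the rail lies flat on the bed under the pad, home against the fence and the end stop (x of rail_mid in the frame of seat between -0.003 and 0.003 m and y of rail_mid in the frame of seat between -0.003 and 0.003 m and z of rail_mid in the frame of seat between -0.004 and 0.003 m and angle between the x axis of rail_mid and the y axis of seat, either way round below 0.035 rad), for 0.2 s.
2. the pad clamps the rail with at least 50 N (contact force between spindle and rail above 50 N), for 0.2 s.
At the end, for the whole second after the job is handed in: The rail rests on the bed within 3 mm of home against fence and end stop and within 2 degrees of the fence's line, the pad presses on it with more than 50 N (and never went above 140 N), all is still and the handle is released (all of step 1 and contact force between spindle and rail above 50 N and linear speed of rail below 0.01 m/s); the robot touches nothing.
It fails at once if the pad presses on the rail with more than 140 N and bruises the wood (contact force between spindle and rail above 140 N).
It fails at once if the rail is rammed against the fence or end stop with more than 40 N (contact force between rail and ledge above 40 N).
It fails at once if the mallet is moved by more than 30 mm (distance of mallet from where it was at the start of the episode above 0.03 m).
It fails at once if the block plane is moved by more than 30 mm (distance of plane from where it was at the start of the episode above 0.03 m).
It fails at once if the chisel is moved by more than 30 mm (distance of chisel from where it was at the start of the episode above 0.03 m).
It also fails if it takes over 72 s, if anything falls off the work surface, if the arm or the gripper's body presses on something with over 40 N, if the wrist force passes 120 N, or if a joint passes its speed limit or range.

## Working session

There is one attempt and no reset: what is moved stays moved. The work goes in short steps, Python scripts to look and compute and a tool call to move; the robot and the scene stay as the last step left them, time stands still between calls to the robot, and variables do not carry over. Pictures are saved under pics/ and viewed, about 8 in all and at most 12, crops included, and the job is handed in when it is done.

Besides the shell and the picture viewer there is one more tool, called after "Emit:" as name(argument=value, ...), one argument or row to a line, values as JSON. step_arm: Moves the arm, as the interface text tells. Its arguments: {"type":"object","properties":{"deltas":{"type":"array"},"newtons":{"type":"number"}},"required":["deltas"]}

```bash
mkdir -p pics; cat > h.py <<'E'
import numpy as np, cv2
from scipy.spatial.transform import Rotation as R
from cell import monitor, read_camera, camera_model, env, regions_of
def cam(n):
    m=camera_model(n); return m
def rot(m):
    a=np.array(m["attitude"],float)
    return a if a.shape==(3,3) else R.from_euler('xyz',a,degrees=True).as_matrix()
def cloud(n,depth,mask=None):
    m=camera_model(n); v,u=np.nonzero((depth>0)&(mask if mask is not None else True))
    d=depth[v,u]; p=np.c_[(u-m["cx"])/m["fx"]*d,(v-m["cy"])/m["fy"]*d,d]
    return p@rot(m).T+np.array(m["xyz"])
def proj(n,P):
    m=camera_model(n); c=(np.atleast_2d(P)-np.array(m["xyz"]))@rot(m)
    return np.c_[c[:,0]/c[:,2]*m["fx"]+m["cx"],c[:,1]/c[:,2]*m["fy"]+m["cy"]]
def save(n,im): cv2.imwrite(n,im[:,:,::-1])
E
python3 - <<'E'
from h import *
np.set_printoptions(precision=4,suppress=True)
print(monitor.get_obs())
for n in("top","side"):
    print(camera_model(n))
    im,d=read_camera(n); save(f"pics/{n}0.png",im); np.save(f"{n}0.npy",d)
for n in("top","side"):
  for t in("rail","fixture","spindle","handle_mid","ledge","screw","mallet","plane","chisel"):
    r=regions_of(n,t)
    for q in r[:2]:
        d=np.load(f"{n}0.npy"); c=cloud(n,d,q["pixels"]); print(n,t,round(q["p"],2),q["pixel"],q["pixels"].sum(),np.median(c,0) if len(c) else '',np.percentile(c,[2,98],axis=0) if len(c) else '')
        np.save(f"m_{n}_{t}.npy",q["pixels"]) if q is r[0] else 0
E
```

```text
{'time_s': 0.0, 'qpos': array([-71.7868,  18.4384,  -4.0128,  83.172 ,   1.2953,  78.5419,
        -3.261 ]), 'joint_velocities': array([-0.0238,  0.0583, -0.1364, -0.0685, -0.0181,  0.0282, -0.0468]), 'effort': array([  0.0004, -49.1299,  -0.4038, -31.2519,  -0.064 ,   0.0438,
         0.0002]), 'tool_pos': array([0.1944, 0.6197, 0.2405]), 'tool_rot': array([-176.3355,   89.8927, -103.7425]), 'force': array([ 0.0568, -0.9705, -0.142 ]), 'wrist_torque': array([ 0.0739,  0.0243, -0.0251]), 'grip_width': 0.08704527565926817}
{'fx': 560.520944886161, 'fy': 560.520944886161, 'cx': 313.31154178908724, 'cy': 247.3453972814891, 'xyz': array([0.3041, 0.0229, 1.4682]), 'attitude': array([-170.2901,    0.9194,  -88.5818])}
{'fx': 624.6084453915762, 'fy': 624.6084453915762, 'cx': 333.21761095266527, 'cy': 238.45229170155625, 'xyz': array([-0.157 , -0.7475,  0.8035]), 'attitude': array([-121.3853,   -1.258 ,  -41.2243])}
top rail 0.86 [440.7, 275.6] 1396 [ 0.4876 -0.285   0.0265] [[ 0.3681 -0.3037  0.0039]
 [ 0.6099 -0.2706  0.0338]]
top fixture 0.67 [311.4, 233.2] 8096 [0.5816 0.0603 0.0407] [[
[... 1258 characters left out ...]
1582]
 [0.5877 0.1379 0.2213]]
side ledge 0.9 [318.2, 251.4] 492 [0.5968 0.1463 0.0542] [[0.5661 0.0435 0.0393]
 [0.6206 0.1784 0.059 ]]
side screw 0.7 [342.5, 277.9] 10700 [0.5747 0.053  0.0406] [[ 0.4878 -0.0755  0.0052]
 [ 0.6776  0.1849  0.2163]]
side mallet 0.84 [176.1, 252.5] 2235 [0.3737 0.3642 0.0437] [[0.3076 0.2427 0.0075]
 [0.4445 0.4251 0.0668]]
side plane 0.69 [499.5, 338.6] 1764 [ 0.6982 -0.2842  0.0267] [[ 0.6594 -0.3395  0.002 ]
 [ 0.761  -0.2042  0.0434]]
side plane 0.56 [423.8, 402.6] 3003 [ 0.4674 -0.2936  0.0266] [[ 0.3596 -0.3044  0.0033]
 [ 0.6072 -0.2716  0.0305]]
side chisel 0.9 [258.6, 216.4] 624 [0.6161 0.4048 0.0191] [[0.5397 0.3852 0.0072]
 [0.7665 0.424  0.0304]]
```

View pics/top0.png

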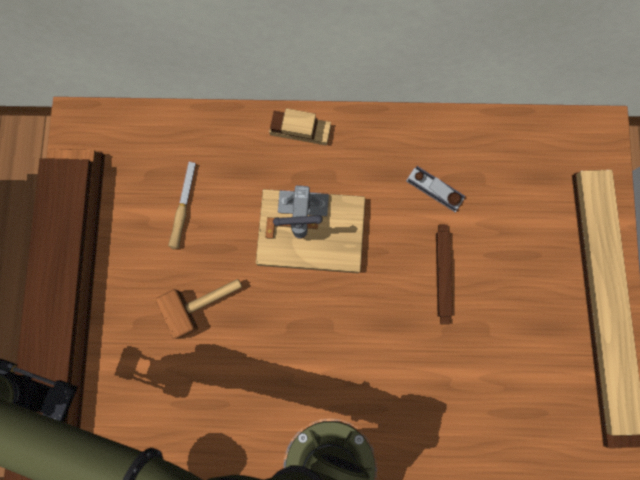

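View pics/side0.png

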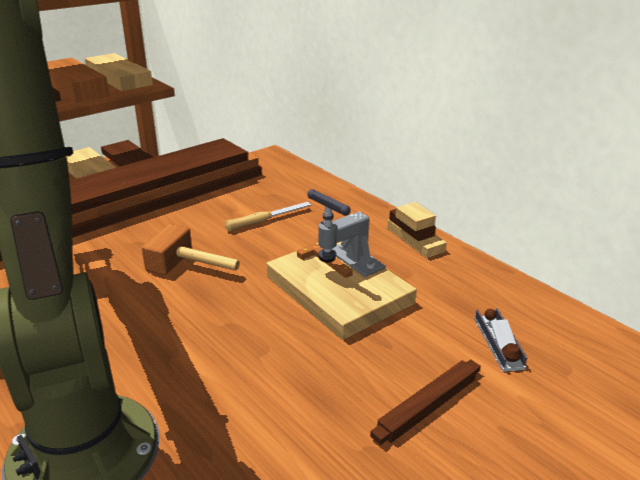

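```bash
python3 - <<'E'
from h import *
np.set_printoptions(precision=4,suppress=True)
def rect(p):
    (c,s,a)=cv2.minAreaRect((p[:,:2]*1000).astype(np.float32)); return np.array(c),np.array(s),a
for n in("top","side"):
    d=np.load(f"{n}0.npy")
    L=lambda t:cloud(n,d,np.load(f"m_{n}_{t}.npy"))
    c=L("rail"); z=np.percentile(c[:,2],80); c=c[abs(c[:,2]-z)<.004]; print(n,"rail",z,rect(c))
    c=L("fixture"); b=c[abs(c[:,2]-.04)<.005]; print("bed",np.median(b[:,2]),rect(b))
    c=L("handle_mid"); b=c[c[:,2]>np.percentile(c[:,2],50)-.012]; b=b[b[:,2]>.2]; print("handle",np.percentile(b[:,2],[50,95]),rect(b),b.mean(0))
    c=L("ledge"); b=c[abs(c[:,2]-.056)<.006]; 
    import scipy.cluster.hierarchy as H
    l=H.fcluster(H.linkage(b[:,:2]),.012,'distance')
    for k in set(l):
        q=b[l==k]
        if len(q)>15: print("ledge",len(q),np.median(q[:,2]),q.min(0),q.max(0),rect(q))
o=monitor.get_obs(); print(R.from_euler('xyz',o["tool_rot"],degrees=True).as_matrix())
E
```

```text
top rail 0.02979886656325652 (array([ 492.3183, -287.5157]), array([249.3573,  34.7564]), 0.7666081190109253)
bed 0.03966635704311294 (array([594.6783,  60.3754]), array([270.0735, 200.8566]), 86.97423553466797)
handle [0.2181 0.2223] (array([579.725 ,  84.8684]), array([ 19.7431, 110.8885]), 5.8673176765441895) [0.58   0.0837 0.2175]
ledge 42 0.055078966039219135 [0.596  0.0434 0.0511] [0.6072 0.0693 0.0605] (array([601.1692,  56.2412]), array([11.0424, 25.8763]), 5.671165466308594)
ledge 139 0.05546298841891373 [0.5681 0.1545 0.05  ] [0.6221 0.1751 0.0619] (array([595.1123, 165.1149]), array([20.4651, 53.7509]), 86.80631256103516)
side rail 0.02855315152852047 (array([ 478.8623, -287.0095]), array([238.4733,  35.891 ]), 0.9040931463241577)
bed 0.039989192011460006 (array([591.3756,  61.5181]), array([277.1517, 204.1034]), 87.48885345458984)
handle [0.2161 0.2211] (array([577.4481,  87.2316]), array([ 20.8381, 116.3563]), 4.3083648681640625) [0.5743 0.083  0.2148]
ledge 155 0.05565941645879946 [0.5912 0.0403 0.0502] [0.6165 0.0938 0.0594] (array([603.9127,  67.0039]), array([53.8918, 24.2022]), 86.6834716796875)
ledge 172 0.055296341995149156 [0.564  0.1416 0.0501] [0.6184 0.1786 0.0615] (array([590.7398, 162.147 ]), array([36.0032, 55.0577]), 76.3761978149414)
[[ 0.0001 -0.9542  0.2991]
 [ 0.0001  0.2991  0.9542]
 [-1.     -0.      0.0001]]
```

```bash
cat >> h.py <<'E'
import json,os
# commanded pose: xyz + jaw angle (deg, world, tool z); tool assumed straight down
def getc(): return json.load(open("cmd.json")) if os.path.exists("cmd.json") else [.194,.62,.242,72.6]
def go(x,y,z,a,save=True):
    "rows numbers (tool x,y,z,turn) from commanded pose to the target"
    c=getc(); t=np.radians(c[3]); zt=np.array([np.cos(t),np.sin(t)]); yt=np.array([-np.sin(t),np.cos(t)])
    # tool x down, z jaw, y = z x x
    yt=np.array([-zt[1],zt[0]])
    d=np.array([x-c[0],y-c[1]]); print("delta",np.round([-(z-c[2]),d@yt,d@zt],4),"turn",round(-(a-c[3]),2))
def did(dx,dy,dz,turn):
    c=getc(); t=np.radians(c[3]); zt=np.array([np.cos(t),np.sin(t)]); yt=np.array([-zt[1],zt[0]])
    xy=np.array(c[:2])+dy*yt+dz*zt; n=[*xy,c[2]-dx,c[3]-turn]; json.dump(n,open("cmd.json","w")); print("cmd",np.round(n,4))
def st():
    o=monitor.get_obs(); r=R.from_euler('xyz',o["tool_rot"],degrees=True).as_matrix()
    print("t",round(o["time_s"],2),"tcp",np.round(o["tool_pos"],4),"jaw",round(np.degrees(np.arctan2(r[1,2],r[0,2])),2),"F",np.round(o["force"],2),"T",np.round(o["wrist_torque"],3),"w",round(o["grip_width"],4),"q",np.round(o["qpos"],1))
E
python3 - <<'E'
from h import *
for n in("top","side"):
    m=np.load(f"m_{n}_rail.npy"); v,u=np.nonzero(m)
    for P in([.358,-.287-.002,.014],[.618,-.287+.002,.014],[.378,-.287,.028],[.598,-.287,.028]): print(n,proj(n,P).round(1))
    e=u*.6-v if n=="side" else -v
    for q in(e.argmin(),e.argmax()): print("end",u[q],v[q])
go(.48,.10,.30,-9); go(.433,-.287,.30,-89.2)
E
```

```text
top [[444.6 325. ]]
top [[441.7 225.6]]
top [[444.9 316.9]]
top [[443.7 232. ]]
end 440 323
end 440 225
side [[375.7 438.6]]
side [[475.2 364.7]]
side [[384.3 425.4]]
side [[470.2 364.4]]
end 378 443
end 474 361
delta [-0.058  -0.4284 -0.4107] turn 81.6
delta [-0.058  -0.4993 -0.794 ] turn 161.8
```

Emit:
step_arm(
  deltas=[
    [1,-0.03,-0.04,-0.03,8],
    [1,-0.058,-0.09,-0.06,16],
    [1,-0.058,-0.13,-0.1,26],
    [1,-0.058,-0.17,-0.14,36],
    [1,-0.058,-0.21,-0.18,46],
    [1,-0.058,-0.25,-0.22,56],
    [1,-0.058,-0.3,-0.26,66],
    [1,-0.058,-0.34,-0.31,74],
    [1,-0.058,-0.38,-0.36,80],
    [1,-0.058,-0.428,-0.411,81.6],
    [1,-0.058,-0.428,-0.411,81.6],
    [1,-0.058,-0.428,-0.411,81.6],
  ],
)

```text
time_s: 2.5
tool_pos: [0.48, 0.0998, 0.2997]
tool_rot: [102.5, 90.0, 93.4]
force: [-0.2, 0.4, -0.5]
grip_width: 0.0873
```

```bash
python3 -c "
from h import *
did(-.058,-.428,-.411,81.6);st();go(.431,-.287,.12,-89.2)"
```

```text
cmd [ 0.4795  0.0998  0.3    -9.    ]
t 2.5 tcp [0.48   0.0998 0.2997] jaw -9.09 F [-0.18  0.36 -0.51] T [-0.027  0.097 -0.023] w 0.0873 q [-42.3  -3.7  26.4 100.8   1.6  82.5 -25.3]
delta [ 0.18   -0.3896  0.0126] turn 80.2
```

Emit:
step_arm(
  deltas=[
    [1,0,-0.05,0.002,10],
    [1,0,-0.1,0.004,20],
    [1,0,-0.15,0.005,30],
    [1,0,-0.2,0.006,40],
    [1,0.03,-0.25,0.008,50],
    [1,0.06,-0.29,0.01,60],
    [1,0.09,-0.33,0.011,70],
    [1,0.13,-0.37,0.0126,78],
    [1,0.16,-0.3896,0.0126,80.2],
    [1,0.18,-0.3896,0.0126,80.2],
    [1,0.18,-0.3896,0.0126,80.2],
    [1,0.18,-0.3896,0.0126,80.2],
  ],
)

```text
time_s: 4.0
tool_pos: [0.4328, -0.2854, 0.1202]
tool_rot: [103.4, 89.9, 14.4]
force: [-0.1, 0.8, -0.5]
grip_width: 0.0869
```

```bash
python3 -c "
from h import *
did(.18,-.3896,.0126,80.2);st();go(.431,-.287,.02,-89.2)
im,d=read_camera('top'); save('pics/t1.png',cv2.resize(im[180:380,340:540],(600,600)))"
```

```text
cmd [  0.431  -0.287   0.12  -89.2  ]
t 4.0 tcp [ 0.4328 -0.2854  0.1202] jaw -89.04 F [-0.14  0.84 -0.5 ] T [-0.008  0.178  0.01 ] w 0.0869 q [-15.4  10.4  50.4 111.6  -9.1  61.9 -50.2]
delta [ 0.1 -0.   0. ] turn -0.0
```

View pics/t1.png

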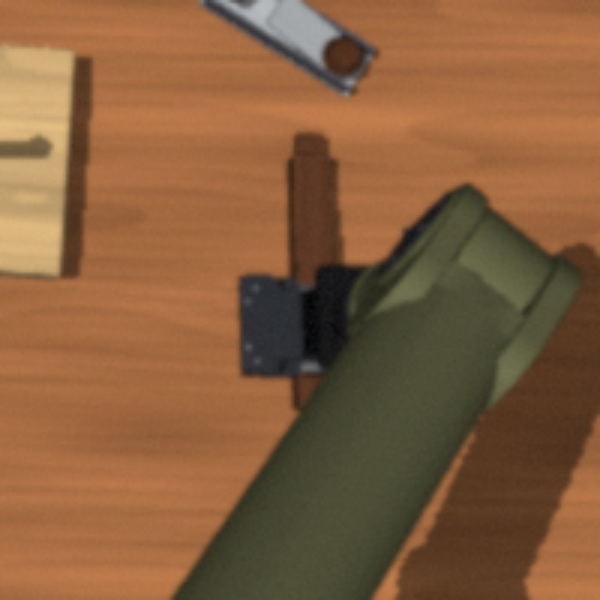

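Emit:
step_arm(
  deltas=[
    [1,0.04,0,0,0],
    [1,0.07,0,0,0],
    [1,0.09,0,0,0],
    [1,0.096,0,0,0],
    [1,0.096,0,0,0],
    [-1,0.096,0,0,0],
    [-1,0.096,0,0,0],
    [-1,0.096,0,0,0],
    [-1,0.096,0,0,0],
    [-1,0.096,0,0,0],
    [-1,0.096,0,0,0],
    [-1,0.096,0,0,0],
  ],
  newtons=50,
)

```text
time_s: 5.55
tool_pos: [0.4314, -0.2867, 0.0235]
tool_rot: [165.7, 90.0, 76.5]
force: [-1.3, -0.3, 0.2]
grip_width: 0.0335
```

```bash
python3 -c "
from h import *
did(.096,0,0,0);st();go(.431,-.287,.15,-89.2)"
```

```text
cmd [ 4.31e-01 -2.87e-01  2.40e-02 -8.92e+01]
t 5.55 tcp [ 0.4314 -0.2867  0.0235] jaw -89.21 F [-1.27 -0.33  0.21] T [-0.028  0.186 -0.004] w 0.0335 q [-10.4  20.   46.8 115.9 -18.6  51.6 -42.8]
delta [-0.126 -0.     0.   ] turn -0.0
```

```bash
python3 -c "
from h import *
go(.50,-.28,.14,-2.9)"
```

```text
delta [-0.116   0.0691 -0.006 ] turn -86.3
```

Emit:
step_arm(
  deltas=[
    [-1,-0.01,0,0,0],
    [-1,-0.04,0,0,0],
    [-1,-0.08,0,0,0],
    [-1,-0.116,0,0,0],
    [-1,-0.116,0,0,0],
  ],
)

```text
time_s: 6.18
tool_pos: [0.433, -0.2878, 0.1424]
tool_rot: [78.0, 89.7, -11.3]
force: [0.6, 0.5, -2.4]
grip_width: 0.0336
```

Emit:
step_arm(
  deltas=[
    [-1,0,0.004,0,-4],
    [-1,0,0.01,0,-12],
    [-1,0,0.017,-0.001,-21],
    [-1,0,0.024,-0.002,-30],
    [-1,0,0.032,-0.002,-39],
    [-1,0,0.04,-0.003,-48],
    [-1,0,0.048,-0.004,-57],
    [-1,0,0.055,-0.005,-66],
    [-1,0,0.062,-0.006,-75],
    [-1,0,0.067,-0.006,-82],
    [-1,0,0.0691,-0.006,-86.3],
    [-1,0,0.0691,-0.006,-86.3],
  ],
)

```text
time_s: 7.68
tool_pos: [0.4997, -0.2795, 0.1382]
tool_rot: [166.6, 89.9, 163.7]
force: [0.1, 0.3, -1.5]
grip_width: 0.0338
```

```bash
python3 -c "
from h import *
did(-.116,0,0,0);did(0,.0691,-.006,-86.3);st();go(.528,-.0415,.10,-2.9)"
```

```text
cmd [  0.431  -0.287   0.14  -89.2  ]
cmd [ 0.5  -0.28  0.14 -2.9 ]
t 7.67 tcp [ 0.4997 -0.2795  0.1382] jaw -2.96 F [ 0.14  0.3  -1.47] T [-0.227  0.078  0.067] w 0.0338 q [ -6.   15.3  37.7 102.8 -10.2  65.4  32.1]
delta [0.04   0.2396 0.0159] turn -0.0
```

Emit:
step_arm(
  deltas=[
    [-1,0,0.02,0.002,0],
    [-1,0.005,0.05,0.004,0],
    [-1,0.01,0.08,0.006,0],
    [-1,0.02,0.11,0.008,0],
    [-1,0.03,0.14,0.01,0],
    [-1,0.04,0.17,0.012,0],
    [-1,0.04,0.2,0.014,0],
    [-1,0.04,0.225,0.0159,0],
    [-1,0.04,0.2396,0.0159,0],
    [-1,0.04,0.2396,0.0159,0],
    [-1,0.04,0.2396,0.0159,0],
    [-1,0.04,0.2396,0.0159,0],
  ],
)

```text
time_s: 9.18
tool_pos: [0.5283, -0.0427, 0.0996]
tool_rot: [-76.6, 90.0, -79.6]
force: [0.4, -1.5, -1.9]
grip_width: 0.034
```

```bash
python3 -c "
from h import *
did(.04,.2396,.0159,0);st()
for n in('top','side'):
  im,d=read_camera(n)
  r=regions_of(n,'rail')
  for q in r[:1]:
    c=cloud(n,d,q['pixels']); z=np.percentile(c[:,2],90); c=c[abs(c[:,2]-z)<.005]; print(n,q['p'],z,cv2.minAreaRect((c[:,:2]*1000).astype(np.float32)))
  if n=='top': a=cv2.resize(im[120:320,200:400],(400,400))
  else: b=cv2.resize(im[170:370,240:440],(400,400))
save('pics/c1.png',np.hstack([a,b]))"
```

```text
cmd [ 0.528  -0.0415  0.1    -2.9   ]
t 9.18 tcp [ 0.5283 -0.0427  0.0996] jaw -3.03 F [ 0.44 -1.49 -1.91] T [-0.252  0.05  -0.015] w 0.034 q [-25.   11.4  29.6 110.7  -6.5  59.6   4.3]
top 0.69 0.10657886421881724 ((535.0900268554688, 65.0979995727539), (131.2921905517578, 34.367618560791016), 86.84996032714844)
side 0.61 0.027408951922796743 ((598.4655151367188, 410.175537109375), (25.713560104370117, 124.03666687011719), 85.16382598876953)
```

View pics/c1.png

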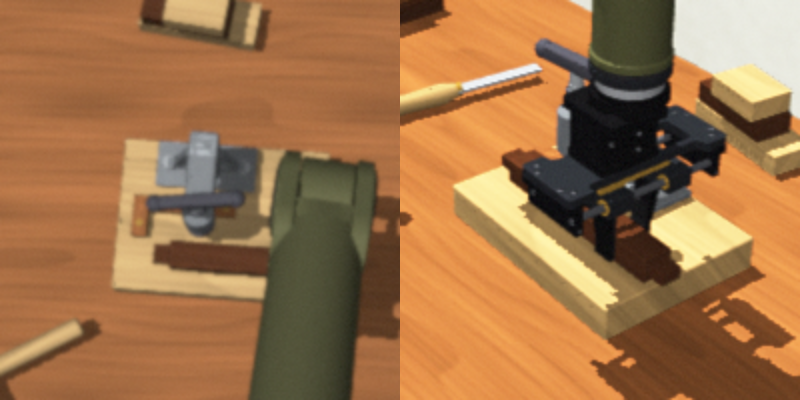

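Emit:
step_arm(
  deltas=[
    [-1,0.01,0,0,0],
    [-1,0.02,0,0,0],
    [-1,0.028,0,0,0],
    [-1,0.032,0,0,0],
    [-1,0.0345,0,0,0],
    [-1,0.0345,0,0,0],
    [-1,0.0345,0,0,0],
  ],
)

```text
time_s: 10.25
tool_pos: [0.5287, -0.0413, 0.0654]
tool_rot: [14.9, 90.0, 12.0]
force: [0.7, -0.4, -2.0]
grip_width: 0.0336
```

```bash
python3 -c "
from h import *
did(.0345,0,0,0);st()"
```

```text
cmd [ 0.528  -0.0415  0.0655 -2.9   ]
t 10.25 tcp [ 0.5287 -0.0413  0.0654] jaw -2.91 F [ 0.66 -0.44 -2.02] T [-0.185  0.097 -0.041] w 0.0336 q [-24.4  14.1  29.  112.2  -8.3  55.6   5.7]
```

Emit:
step_arm(
  deltas=[
    [-1,0.0,0,0.004,0],
    [-1,0,0,0.011,0],
    [-1,0,0,0.019,0],
    [-1,0,0,0.027,0],
    [-1,0,0,0.034,0],
    [-1,0,0,0.038,0],
    [-1,0,0,0.04,0],
    [-1,0,0,0.04,0],
    [-1,0,0,0.04,0],
  ],
)

```text
time_s: 11.38
tool_pos: [0.5681, -0.0433, 0.065]
tool_rot: [146.1, 90.0, 143.2]
force: [-0.3, 0.5, -2.1]
grip_width: 0.0332
```

Emit:
step_arm(
  deltas=[
    [-1,0.0005,0,0.001,0],
    [-1,0.001,0,0.0015,0],
    [-1,0.001,0,0.002,0],
    [-1,0.001,0,0.002,0],
  ],
)

```text
time_s: 11.88
tool_pos: [0.5704, -0.0434, 0.0641]
tool_rot: [39.7, 90.0, 36.8]
force: [-0.1, -0.4, -1.7]
grip_width: 0.0334
```

Emit:
step_arm(
  deltas=[
    [-1,0,0,0.0005,0],
    [-1,0,0,0.001,0],
    [-1,0,0,0.001,0],
    [-1,0,0,0.001,0],
  ],
)

```text
time_s: 12.38
tool_pos: [0.5714, -0.0435, 0.0641]
tool_rot: [50.4, 90.0, 47.5]
force: [-0.0, -0.3, -2.6]
grip_width: 0.0337
```

```bash
python3 -c "
from h import *
did(0,0,.04,0);did(.001,0,.002,0);did(0,0,.001,0);st()"
```

```text
cmd [ 0.568  -0.0435  0.0655 -2.9   ]
cmd [ 0.57   -0.0436  0.0645 -2.9   ]
cmd [ 0.571  -0.0437  0.0645 -2.9   ]
t 12.38 tcp [ 0.5714 -0.0435  0.0641] jaw -2.91 F [-0.03 -0.26 -2.63] T [-0.218  0.028  0.047] w 0.0337 q [-22.7  19.3  28.5 106.3 -10.9  57.1   7.5]
```

Emit:
step_arm(
  deltas=[
    [-1,0,0,0.0005,0],
    [-1,0,0,0.001,0],
    [-1,0,0,0.001,0],
    [-1,0,0,0.001,0],
  ],
)

```text
time_s: 12.88
tool_pos: [0.5724, -0.0435, 0.0641]
tool_rot: [58.8, 90.0, 55.9]
force: [-0.4, -0.7, -2.9]
grip_width: 0.0334
```

Emit:
step_arm(
  deltas=[
    [-1,0,0,0.0005,0],
    [-1,0,0,0.001,0],
    [-1,0,0,0.001,0],
    [-1,0,0,0.001,0],
  ],
)

```text
time_s: 13.38
tool_pos: [0.5733, -0.0435, 0.064]
tool_rot: [156.8, 90.0, 153.9]
force: [-0.1, 0.1, -2.8]
grip_width: 0.0336
```

Emit:
step_arm(
  deltas=[
    [-1,0,0,0.0005,0],
    [-1,0,0,0.001,0],
    [-1,0,0,0.001,0],
    [-1,0,0,0.001,0],
  ],
)

```text
time_s: 13.88
tool_pos: [0.5737, -0.0437, 0.0638]
tool_rot: [-179.0, 89.9, 178.2]
force: [-3.6, 0.3, -0.2]
grip_width: 0.0335
```

```bash
python3 -c "
from h import *
did(0,0,.003,0);st()"
```

```text
cmd [ 0.574  -0.0438  0.0645 -2.9   ]
t 13.88 tcp [ 0.5737 -0.0437  0.0638] jaw -2.89 F [-3.61  0.27 -0.19] T [-0.165  0.935  0.365] w 0.0335 q [-22.6  19.7  28.5 105.9 -11.   57.2   7.6]
```

Emit:
step_arm(
  deltas=[
    [-1,0,0.002,0,0],
    [-1,0,0.004,0,0],
    [-1,0,0.006,0,0],
    [-1,0,0.007,0,0],
    [-1,0,0.007,0,0],
  ],
)

```text
time_s: 14.5
tool_pos: [0.5739, -0.0375, 0.0637]
tool_rot: [-144.0, 89.9, -146.9]
force: [-4.7, -2.7, -1.2]
grip_width: 0.0335
```

Emit:
step_arm(
  deltas=[
    [-1,0,0.0005,0,0],
    [-1,0,0.001,0,0],
    [-1,0,0.001,0,0],
  ],
)

```text
time_s: 14.88
tool_pos: [0.5739, -0.0368, 0.0637]
tool_rot: [-139.9, 89.9, -142.9]
force: [-5.2, -2.1, -1.1]
grip_width: 0.0334
```

Emit:
step_arm(
  deltas=[
    [-1,0,0.0005,0,0],
    [-1,0,0.001,0,0],
    [-1,0,0.001,0,0],
  ],
)

```text
time_s: 15.25
tool_pos: [0.5739, -0.0358, 0.0637]
tool_rot: [-140.8, 89.9, -143.8]
force: [-4.6, -2.9, -1.3]
grip_width: 0.0335
```

Emit:
step_arm(
  deltas=[
    [-1,0,0.0005,0,0],
    [-1,0,0.001,0,0],
    [-1,0,0.001,0,0],
  ],
)

```text
time_s: 15.62
tool_pos: [0.574, -0.0348, 0.0637]
tool_rot: [-140.5, 89.9, -143.5]
force: [-4.0, -3.6, -1.9]
grip_width: 0.0336
```

Emit:
step_arm(
  deltas=[
    [-1,0,0.0005,0,0],
    [-1,0,0.001,0,0],
    [-1,0,0.001,0,0],
  ],
)

```text
time_s: 16.0
tool_pos: [0.574, -0.0338, 0.0637]
tool_rot: [-140.3, 89.9, -143.2]
force: [-4.4, -3.4, -1.2]
grip_width: 0.0335
```

Emit:
step_arm(
  deltas=[
    [-1,0,0.0005,0,0],
    [-1,0,0.001,0,0],
    [-1,0,0.001,0,0],
  ],
)

```text
time_s: 16.38
tool_pos: [0.5741, -0.0328, 0.0637]
tool_rot: [-140.7, 89.9, -143.6]
force: [-4.0, -2.5, -1.0]
grip_width: 0.0334
```

Emit:
step_arm(
  deltas=[
    [-1,0,0.0005,0,0],
    [-1,0,0.001,0,0],
    [-1,0,0.001,0,0],
  ],
)

```text
time_s: 16.75
tool_pos: [0.5741, -0.0318, 0.0637]
tool_rot: [-141.2, 89.9, -144.2]
force: [-4.4, -3.3, -0.9]
grip_width: 0.0339
```

```bash
python3 -c "
from h import *
did(0,.013,0,0);st()"
```

```text
cmd [ 0.5746 -0.0308  0.0645 -2.9   ]
t 16.75 tcp [ 0.5741 -0.0318  0.0637] jaw -2.94 F [-4.4  -3.3  -0.95] T [-0.642  1.113  0.306] w 0.0339 q [-23.6  19.6  28.2 105.9 -10.8  57.2   6.2]
```

Emit:
step_arm(
  deltas=[
    [-1,0,0.0005,0,0],
    [-1,0,0.001,0,0],
    [-1,0,0.001,0,0],
  ],
)

```text
time_s: 17.12
tool_pos: [0.5742, -0.0308, 0.0637]
tool_rot: [-141.1, 89.9, -144.0]
force: [-4.8, -2.2, -1.0]
grip_width: 0.0337
```

Emit:
step_arm(
  deltas=[
    [-1,0,0.0005,0,0],
    [-1,0,0.001,0,0],
    [-1,0,0.001,0,0],
  ],
)

```text
time_s: 17.5
tool_pos: [0.5742, -0.0298, 0.0637]
tool_rot: [-140.6, 89.9, -143.6]
force: [-4.7, -3.2, 0.4]
grip_width: 0.0338
```

Emit:
step_arm(
  deltas=[
    [-1,0,0.0005,0,0],
    [-1,0,0.001,0,0],
    [-1,0,0.001,0,0],
  ],
)

```text
time_s: 17.88
tool_pos: [0.5742, -0.0294, 0.0637]
tool_rot: [-129.2, 89.8, -132.1]
force: [-4.0, -3.9, -1.1]
grip_width: 0.0337
```

```bash
python3 -c "
from h import *
did(0,.003,0,0);st()"
```

```text
cmd [ 0.5748 -0.0279  0.0645 -2.9   ]
t 17.88 tcp [ 0.5742 -0.0294  0.0637] jaw -2.96 F [-4.03 -3.88 -1.11] T [-0.867  1.165  0.274] w 0.0337 q [-23.8  19.6  28.2 105.9 -10.7  57.2   5.9]
```

Emit:
step_arm(
  deltas=[
    [-1,0,0.0005,0,0],
    [-1,0,0.001,0,0],
    [-1,0,0.001,0,0],
  ],
)

```text
time_s: 18.25
tool_pos: [0.5742, -0.0294, 0.0637]
tool_rot: [-117.8, 89.8, -120.8]
force: [-4.3, -5.0, -1.7]
grip_width: 0.0334
```

Emit:
step_arm(
  deltas=[
    [-1,0,0.0005,0,0],
    [-1,0,0.001,0,0],
    [-1,0,0.001,0,0],
  ],
)

```text
time_s: 18.62
tool_pos: [0.5742, -0.0294, 0.0637]
tool_rot: [-111.8, 89.7, -114.9]
force: [-4.4, -6.6, -1.1]
grip_width: 0.0337
```

```bash
python3 -c "
from h import *
did(0,.002,0,0);st()
for n in('top','side'):
  im,d=read_camera(n)
  if n=='top': a=cv2.resize(im[150:290,230:370],(400,400))
  else: b=cv2.resize(im[170:370,240:440],(400,400))
save('pics/c2.png',np.hstack([a,b]))"
```

```text
cmd [ 0.5749 -0.0259  0.0645 -2.9   ]
t 18.62 tcp [ 0.5742 -0.0294  0.0637] jaw -3.02 F [-4.43 -6.61 -1.07] T [-1.474  1.169  0.44 ] w 0.0337 q [-23.9  19.6  28.2 105.9 -10.6  57.2   5.7]
```

View pics/c2.png

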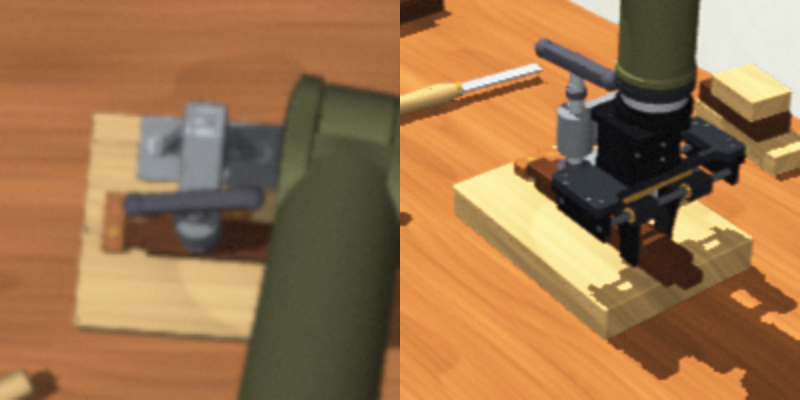

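Emit:
step_arm(
  deltas=[
    [-1,0.0003,-0.001,0,0],
    [-1,0.0005,-0.0025,0,0],
    [-1,0.0005,-0.0025,0,0],
    [-0.1,0.0005,-0.0025,0,0],
    [-0.1,0.0005,-0.0025,0,0],
    [-0.1,0.0005,-0.0025,0,0],
    [0.5,0.0005,-0.0025,0,0],
    [0.5,0.0005,-0.0025,0,0],
  ],
)

```text
time_s: 19.73
tool_pos: [0.5756, -0.0279, 0.0638]
tool_rot: [19.7, 89.9, 16.8]
force: [-0.4, -0.6, 0.7]
grip_width: 0.052
```

```bash
python3 -c "
from h import *
did(.0005,-.0025,0,0);st()"
```

```text
cmd [ 0.5747 -0.0284  0.064  -2.9   ]
t 19.73 tcp [ 0.5756 -0.0279  0.0638] jaw -2.89 F [-0.44 -0.6   0.67] T [-0.097  0.001 -0.028] w 0.052 q [-23.8  19.6  28.1 105.9 -10.9  57.1   6. ]
```

```bash
python3 -c "
from h import *
go(.58,.086,.28,5.5)"
```

```text
delta [-0.216   0.1145 -0.0005] turn -8.4
```

Emit:
step_arm(
  deltas=[
    [1,-0.01,0,0,0],
    [1,-0.04,0,0,0],
    [1,-0.09,0,0,0],
    [1,-0.14,0,0,0],
    [1,-0.19,0,0,0],
    [1,-0.216,0.01,0,-2],
    [1,-0.216,0.04,0,-5],
    [1,-0.216,0.07,0,-8.4],
    [1,-0.216,0.1,0,-8.4],
    [1,-0.216,0.114,0,-8.4],
    [1,-0.216,0.114,0,-8.4],
    [1,-0.216,0.114,0,-8.4],
  ],
)

```text
time_s: 21.22
tool_pos: [0.5809, 0.0843, 0.2792]
tool_rot: [-122.4, 89.9, -117.0]
force: [0.1, -0.1, -0.0]
grip_width: 0.0866
```

```bash
python3 -c "
from h import *
did(-.216,.114,0,-8.4);st()
n='side'
im,d=read_camera(n)
for t in('rail','handle_mid'):
  q=regions_of(n,t)
  if q:
    c=cloud(n,d,q[0]['pixels']); zz=.068 if t=='rail' else np.median(c[:,2])
    c=c[abs(c[:,2]-zz)<.006]; print(t,q[0]['p'],np.median(c,0),cv2.minAreaRect((c[:,:2]*1000).astype(np.float32)))
save('pics/c3.png',cv2.resize(im[160:360,230:430],(600,600)))
go(.58,.086,.2125,5.5)"
```

```text
cmd [0.5805 0.0855 0.28   5.5   ]
t 21.23 tcp [0.5809 0.0843 0.2792] jaw 5.42 F [ 0.06 -0.1  -0.02] T [-0.065  0.023 -0.003] w 0.0866 q [-32.9  10.1  25.3  90.1  -4.3  80.8  -1.9]
rail 0.92 [0.56997591 0.00315645 0.06751473] ((575.4638061523438, 26.451858520507812), (252.5834503173828, 39.93498611450195), 87.03675079345703)
handle_mid 0.66 [0.57212898 0.07754747 0.2118792 ] ((571.5770874023438, 84.85685729980469), (16.9733829498291, 112.35334014892578), 9.95184326171875)
delta [ 0.0675  0.0005 -0.0005] turn -0.0
```

View pics/c3.png

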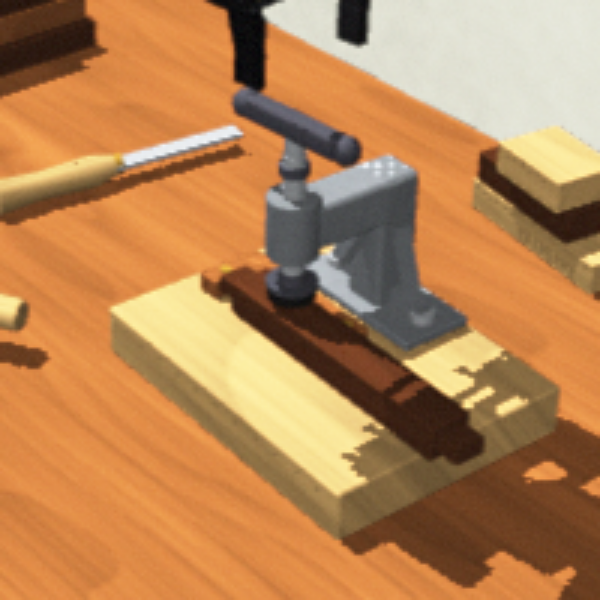

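Emit:
step_arm(
  deltas=[
    [1,0.02,0,0,0],
    [1,0.045,0,0,0],
    [1,0.06,0,0,0],
    [1,0.0675,0,0,0],
    [1,0.0675,0,0,0],
    [-1,0.0675,0,0,0],
    [-1,0.0675,0,0,0],
    [-1,0.0675,0,0,0],
    [-1,0.0675,0,0,0],
    [-1,0.0675,0,0,0],
    [-1,0.0675,0,0,0],
    [-1,0.0675,0,0,0],
  ],
  newtons=60,
)

```text
time_s: 22.88
tool_pos: [0.5809, 0.0857, 0.2121]
tool_rot: [87.6, 90.0, 93.1]
force: [0.3, 0.9, -0.0]
grip_width: 0.0251
```

```bash
python3 -c "
from h import *
did(.0675,0,0,0);st()"
```

```text
cmd [0.5805 0.0855 0.2125 5.5   ]
t 22.88 tcp [0.5809 0.0857 0.2121] jaw 5.5 F [ 0.33  0.88 -0.02] T [-0.086  0.019  0.025] w 0.0251 q [-32.6  12.1  24.9  95.6  -5.3  73.5  -1.2]
```

Emit:
step_arm(
  deltas=[
    [-1,0,0,0,0],
    [-1,0,0,0,0],
    [-1,0,0,0,0],
    [-1,0,0,0,0],
  ],
)

```text
time_s: 23.38
tool_pos: [0.5807, 0.0857, 0.2121]
tool_rot: [168.8, 90.0, 174.3]
force: [-1.8, -0.2, 1.3]
grip_width: 0.0151
```

```bash
python3 -c "
from h import *
st()"
```

```text
t 23.38 tcp [0.5807 0.0857 0.2121] jaw 5.49 F [-1.84 -0.2   1.34] T [-0.106  0.551 -0.231] w 0.0151 q [-32.6  12.1  24.9  95.6  -5.3  73.5  -1.2]
```

Emit:
step_arm(
  deltas=[
    [-1,0.0001,0,0,4],
    [-1,0.0003,0,0,9],
    [-1,0.0005,0,0,15],
    [-1,0.0007,0,0,21],
    [-1,0.0009,0,0,27],
    [-1,0.0011,0,0,33],
    [-1,0.0013,0,0,39],
    [-1,0.0015,0,0,45],
    [-1,0.0017,0,0,51],
    [-1,0.0019,0,0,56],
    [-1,0.002,0,0,60],
  ],
)

```text
time_s: 24.75
tool_pos: [0.5787, 0.0867, 0.2101]
tool_rot: [-136.7, 89.7, 168.8]
force: [-7.1, 1.1, 5.1]
grip_width: 0.0157
```

```bash
python3 -c "
from h import *
did(.002,0,0,60);st()"
```

```text
cmd [  0.5805   0.0855   0.2105 -54.5   ]
t 24.75 tcp [0.5787 0.0867 0.2101] jaw -54.51 F [-7.06  1.12  5.12] T [0.125 1.948 0.302] w 0.0157 q [-38.1  12.6  31.4  96.   -6.9  73.6 -59.9]
```

Emit:
step_arm(
  deltas=[
    [-1,0.0001,-0.0003,-0.0008,4],
    [-1,0.0003,-0.0006,-0.0016,9],
    [-1,0.0005,-0.0009,-0.0022,15],
    [-1,0.0007,-0.0009,-0.0022,21],
    [-1,0.0009,-0.0009,-0.0022,27],
    [-1,0.0011,-0.0009,-0.0022,33],
    [-1,0.0013,-0.0009,-0.0022,39],
    [-1,0.0015,-0.0009,-0.0022,44],
    [-1,0.0016,-0.0009,-0.0022,48],
  ],
)

```text
time_s: 25.88
tool_pos: [0.5778, 0.0889, 0.2085]
tool_rot: [-118.0, 89.8, 139.5]
force: [-4.3, 3.0, 2.4]
grip_width: 0.0155
```

```bash
python3 -c "
from h import *
did(.0016,-.0009,-.0022,48);st();print(monitor.get_obs()['effort'])"
```

```text
cmd [ 5.785e-01  8.680e-02  2.089e-01 -1.025e+02]
t 25.88 tcp [0.5778 0.0889 0.2085] jaw -102.48 F [-4.35  2.97  2.42] T [0.481 1.144 0.266] w 0.0155 q [ -43.1   13.    36.9   96.5   -8.3   73.3 -106.9]
[  2.44709216 -34.81697202   6.29744455 -30.8458972    0.90694679
  -1.66955788   0.23974562]
```

Emit:
step_arm(
  deltas=[
    [-1,0.0001,0,0,4],
    [-1,0.0003,0,0,8],
    [-1,0.0004,0,0,12],
    [-1,0.0005,0,0,16],
    [-1,0.0007,0,0,20],
  ],
)

```text
time_s: 26.5
tool_pos: [0.578, 0.0897, 0.2078]
tool_rot: [-118.4, 89.8, 119.2]
force: [-3.5, 2.5, 3.3]
grip_width: 0.0154
```

```bash
python3 -c "
from h import *
did(.0007,0,0,20);st();print(monitor.get_obs()['effort'])"
```

```text
cmd [ 5.785e-01  8.680e-02  2.082e-01 -1.225e+02]
t 26.5 tcp [0.578  0.0897 0.2078] jaw -122.44 F [-3.49  2.46  3.27] T [0.808 1.016 0.241] w 0.0154 q [ -45.1   13.4   39.4   96.6   -9.    73.2 -126.3]
[  3.12351488 -34.30703402   7.26474524 -30.33385992   1.32499628
  -1.35706745   0.28273998]
```

Emit:
step_arm(
  deltas=[
    [-1,0.0001,0,0,4],
    [-1,0.0003,0,0,8],
    [-1,0.0004,0,0,12],
    [-1,0.0005,0,0,16],
    [-1,0.0006,0,0,19],
  ],
)

```text
time_s: 27.12
tool_pos: [0.5785, 0.0903, 0.2072]
tool_rot: [-120.3, 89.8, 98.3]
force: [-2.8, 4.4, 1.9]
grip_width: 0.0155
```

```bash
python3 -c "
from h import *
did(.0006,0,0,19);st();print(monitor.get_obs()['effort'])"
```

```text
cmd [ 5.785e-01  8.680e-02  2.076e-01 -1.415e+02]
t 27.12 tcp [0.5785 0.0903 0.2072] jaw -141.38 F [-2.84  4.44  1.92] T [1.064 0.691 0.304] w 0.0155 q [ -47.2   13.8   41.9   96.7   -9.8   73.2 -144.6]
[  3.46795723 -34.27719712   8.18044245 -30.04736423   1.61996696
  -0.79052769   0.09490432]
```

Emit:
step_arm(
  deltas=[
    [-1,0,0,0,0],
    [0.2,0,0,0,0],
    [0.2,0,0,0,0],
    [0.2,0,0,0,0],
    [0.2,0,0,0,0],
    [0.2,-0.01,0,0,0],
    [0.2,-0.03,0,0,0],
    [0.2,-0.045,0,0,0],
    [0.2,-0.045,0,0,0],
    [0.2,-0.045,0,0,-9],
    [0.2,-0.045,0,0,-18],
    [0.2,-0.045,0,0,-27],
  ],
)

```text
time_s: 28.62
tool_pos: [0.5785, 0.087, 0.2514]
tool_rot: [-52.5, 89.9, -166.7]
force: [0.5, 0.3, 0.2]
grip_width: 0.0522
```

```bash
python3 -c "
from h import *
did(-.045,0,0,-27);st();go(.5797,.0882,.2525,38.6)"
```

```text
cmd [ 5.785e-01  8.680e-02  2.526e-01 -1.145e+02]
t 28.62 tcp [0.5785 0.087  0.2514] jaw -114.2 F [0.52 0.31 0.19] T [-0.042  0.188  0.005] w 0.0522 q [ -45.    11.7   39.2   93.2   -7.5   77.9 -119. ]
delta [ 0.0001  0.0005 -0.0018] turn -153.1
```

Emit:
step_arm(
  deltas=[
    [0.2,0,0.0005,-0.0018,-10],
    [0.2,0,0.0005,-0.0018,-20],
    [0.2,0,0.0005,-0.0018,-30],
    [0.2,0,0.0005,-0.0018,-40],
    [0.2,0,0.0005,-0.0018,-50],
    [0.2,0,0.0005,-0.0018,-60],
    [0.2,0,0.0005,-0.0018,-70],
    [0.2,0,0.0005,-0.0018,-80],
    [0.2,0,0.0005,-0.0018,-90],
    [0.2,0,0.0005,-0.0018,-100],
    [0.2,0,0.0005,-0.0018,-110],
    [0.2,0,0.0005,-0.0018,-120],
  ],
)

```text
time_s: 30.12
tool_pos: [0.5797, 0.0884, 0.2514]
tool_rot: [-174.8, 89.9, -169.0]
force: [1.0, -0.1, -0.9]
grip_width: 0.052
```

Emit:
step_arm(
  deltas=[
    [0.2,0,0,0,-10],
    [0.2,0,0,0,-20],
    [0.2,0,0,0,-30],
    [0.2,0,0,0,-33.1],
    [0.2,0,0,0,-33.1],
  ],
)

```text
time_s: 30.75
tool_pos: [0.5798, 0.0883, 0.2515]
tool_rot: [150.9, 89.9, -170.5]
force: [0.7, 0.0, -0.8]
grip_width: 0.0519
```

```bash
python3 -c "
from h import *
did(0,.0005,-.0018,-120);did(0,0,0,-33.1);st()
for n in('top','side'):
  im,d=read_camera(n); q=regions_of(n,'handle_mid')
  if q:
    c=cloud(n,d,q[0]['pixels']); c=c[abs(c[:,2]-.212)<.01]; print(q[0]['p'],np.median(c,0),cv2.minAreaRect((c[:,:2]*1000).astype(np.float32)))
save('pics/c4.png',cv2.resize(im[160:310,230:430],(640,480)))"
```

```text
cmd [0.5797 0.0882 0.2526 5.5   ]
cmd [ 0.5797  0.0882  0.2526 38.6   ]
t 30.75 tcp [0.5798 0.0883 0.2515] jaw 38.55 F [ 0.66  0.02 -0.77] T [-0.044 -0.015 -0.033] w 0.0519 q [-31.9  10.6  23.7  92.5  -4.4  77.8  30.9]
0.94 [0.57372642 0.08325263 0.2108691 ] ((576.0932006835938, 84.5616683959961), (18.927413940429688, 112.91873168945312), 37.68967056274414)
```

View pics/c4.png

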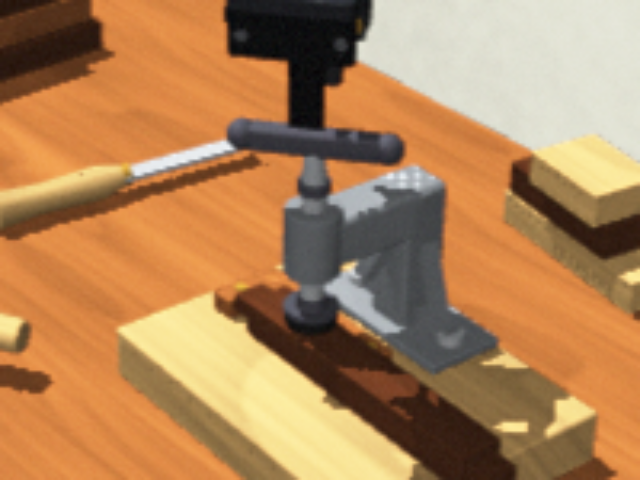

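Emit:
step_arm(
  deltas=[
    [0.2,0.015,0,0,0],
    [0.2,0.035,0,0,0],
    [0.2,0.045,0,0,0],
    [0.2,0.045,0,0,0],
    [-1,0.045,0,0,0],
    [-1,0.045,0,0,0],
    [-1,0.045,0,0,0],
    [-1,0.045,0,0,0],
    [-1,0.045,0,0,0],
    [-1,0.045,0,0,0],
    [-1,0.045,0,0,0],
    [-1,0.045,0,0,0],
  ],
)

```text
time_s: 32.45
tool_pos: [0.5803, 0.0884, 0.2073]
tool_rot: [-14.2, 90.0, 24.4]
force: [-0.1, 0.2, 1.5]
grip_width: 0.0154
```

Emit:
step_arm(
  deltas=[
    [-1,0.0001,0,0,4],
    [-1,0.0003,0,0,8],
    [-1,0.0004,0,0,12],
  ],
)

```text
time_s: 32.83
tool_pos: [0.5803, 0.0884, 0.207]
tool_rot: [-35.6, 90.0, -9.1]
force: [0.4, -0.6, 2.0]
grip_width: 0.0155
```

```bash
python3 -c "
from h import *
did(.045,0,0,0);did(.0004,0,0,12);st();print(monitor.get_obs()['effort'])"
```

```text
cmd [ 0.5797  0.0882  0.2076 38.6   ]
cmd [ 0.5797  0.0882  0.2072 26.6   ]
t 32.83 tcp [0.5803 0.0884 0.207 ] jaw 26.51 F [ 0.41 -0.61  1.99] T [-0.087  0.018  0.272] w 0.0155 q [-32.7  12.2  24.8  96.1  -5.3  72.9  19.6]
[  0.5164855  -38.28894496   3.02089624 -29.62537766  -0.12508539
   0.09634022   0.29131304]
```

Emit:
step_arm(
  deltas=[
    [-1,0.0001,0,0,4],
    [-1,0.0003,0,0,8],
    [-1,0.0004,0,0,12],
    [-1,0.0005,0,0,16],
  ],
)

```text
time_s: 33.33
tool_pos: [0.5802, 0.0884, 0.2064]
tool_rot: [-32.4, 90.0, -21.9]
force: [-0.0, -0.3, 1.0]
grip_width: 0.0156
```

```bash
python3 -c "
from h import *
did(.0005,0,0,16);st()"
```

```text
cmd [ 0.5797  0.0882  0.2067 10.6   ]
t 33.33 tcp [0.5802 0.0884 0.2064] jaw 10.52 F [-0.04 -0.32  0.96] T [-0.057  0.062  0.266] w 0.0156 q [-34.2  12.3  26.5  96.2  -5.7  72.8   4. ]
```

Emit:
step_arm(
  deltas=[
    [-1,0.0001,0,0,4],
    [-1,0.0003,0,0,8],
    [-1,0.0004,0,0,12],
    [-1,0.0005,0,0,16],
  ],
)

```text
time_s: 33.83
tool_pos: [0.5802, 0.0884, 0.2059]
tool_rot: [-30.6, 90.0, -36.1]
force: [0.8, -0.5, 2.2]
grip_width: 0.0154
```

```bash
python3 -c "
from h import *
did(.0005,0,0,16);st()"
```

```text
cmd [ 0.5797  0.0882  0.2062 -5.4   ]
t 33.83 tcp [0.5802 0.0884 0.2059] jaw -5.48 F [ 0.79 -0.54  2.19] T [-0.135  0.116  0.232] w 0.0154 q [-35.7  12.5  28.2  96.2  -6.1  72.8 -11.7]
```

Emit:
step_arm(
  deltas=[
    [-1,0.0001,0,0,4],
    [-1,0.0003,0,0,8],
    [-1,0.0004,0,0,12],
    [-1,0.0005,0,0,16],
  ],
)

```text
time_s: 34.33
tool_pos: [0.5801, 0.0884, 0.2054]
tool_rot: [-45.3, 90.0, -66.8]
force: [0.2, 0.2, 1.1]
grip_width: 0.0155
```

```bash
python3 -c "
from h import *
did(.0005,0,0,16);st()"
```

```text
cmd [  0.5797   0.0882   0.2057 -21.4   ]
t 34.33 tcp [0.5801 0.0884 0.2054] jaw -21.48 F [0.22 0.17 1.1 ] T [-0.166  0.103  0.297] w 0.0155 q [-37.2  12.7  30.   96.3  -6.6  72.8 -27.3]
```

Emit:
step_arm(
  deltas=[
    [-1,0.0001,0,0,4],
    [-1,0.0003,0,0,8],
    [-1,0.0004,0,0,12],
  ],
)

```text
time_s: 34.7
tool_pos: [0.5801, 0.0884, 0.205]
tool_rot: [-70.5, 90.0, -104.0]
force: [0.7, 0.5, 1.3]
grip_width: 0.0155
```

```bash
python3 -c "
from h import *
did(.0004,0,0,12);st()"
```

```text
cmd [  0.5797   0.0882   0.2053 -33.4   ]
t 34.7 tcp [0.5801 0.0884 0.205 ] jaw -33.48 F [0.71 0.52 1.35] T [-0.099  0.051  0.26 ] w 0.0155 q [-38.3  12.8  31.4  96.4  -6.9  72.7 -39. ]
```

Emit:
step_arm(
  deltas=[
    [-1,0.0001,0,0,4],
    [-1,0.0003,0,0,8],
    [-1,0.0004,0,0,12],
  ],
)

```text
time_s: 35.08
tool_pos: [0.58, 0.0885, 0.2046]
tool_rot: [-79.9, 90.0, -125.4]
force: [0.2, -0.2, 1.3]
grip_width: 0.0154
```

```bash
python3 -c "
from h import *
did(.0004,0,0,12);st()"
```

```text
cmd [  0.5797   0.0882   0.2049 -45.4   ]
t 35.08 tcp [0.58   0.0885 0.2046] jaw -45.48 F [ 0.17 -0.2   1.28] T [-0.131  0.19   0.283] w 0.0154 q [-39.5  12.9  32.8  96.5  -7.3  72.7 -50.7]
```

Emit:
step_arm(
  deltas=[
    [-1,0.0001,0,0,4],
    [-1,0.0003,0,0,8],
    [-1,0.0004,0,0,12],
  ],
)

```text
time_s: 35.45
tool_pos: [0.58, 0.0885, 0.2042]
tool_rot: [-85.1, 90.0, -142.6]
force: [-0.5, 0.7, 2.3]
grip_width: 0.0154
```

```bash
python3 -c "
from h import *
did(.0004,0,0,12);st()"
```

```text
cmd [  0.5797   0.0882   0.2045 -57.4   ]
t 35.45 tcp [0.58   0.0885 0.2042] jaw -57.47 F [-0.47  0.65  2.33] T [-0.087  0.212  0.311] w 0.0154 q [-40.7  13.1  34.2  96.5  -7.7  72.7 -62.4]
```

Emit:
step_arm(
  deltas=[
    [-1,0.0001,0,0,4],
    [-1,0.0003,0,0,8],
  ],
)

```text
time_s: 35.7
tool_pos: [0.58, 0.0885, 0.2039]
tool_rot: [-72.7, 90.0, -138.2]
force: [-0.5, -1.0, 1.0]
grip_width: 0.0158
```

```bash
python3 -c "
from h import *
did(.0003,0,0,8);st()"
```

```text
cmd [  0.5797   0.0882   0.2042 -65.4   ]
t 35.7 tcp [0.58   0.0885 0.2039] jaw -65.46 F [-0.5  -1.01  0.97] T [-0.135  0.286  0.351] w 0.0158 q [-41.5  13.2  35.2  96.6  -7.9  72.7 -70.2]
```

Emit:
step_arm(
  deltas=[
    [-1,0.0001,0,0,4],
    [-1,0.0002,0,0,6],
  ],
)

```text
time_s: 35.95
tool_pos: [0.58, 0.0885, 0.2037]
tool_rot: [-80.4, 90.0, -151.8]
force: [-1.0, 0.4, 2.2]
grip_width: 0.0158
```

```bash
python3 -c "
from h import *
did(.0002,0,0,6);st()"
```

```text
cmd [  0.5797   0.0882   0.204  -71.4   ]
t 35.95 tcp [0.58   0.0885 0.2037] jaw -71.41 F [-1.03  0.37  2.23] T [-0.074  0.294  0.458] w 0.0158 q [-42.1  13.3  35.9  96.6  -8.1  72.7 -75.9]
```

Emit:
step_arm(
  deltas=[
    [-1,0.0001,0,0,2],
  ],
)

```text
time_s: 36.08
tool_pos: [0.5801, 0.0885, 0.2037]
tool_rot: [176.0, 90.0, 102.5]
force: [-1.2, 1.0, 2.2]
grip_width: 0.0156
```

```bash
python3 -c "
from h import *
did(.0001,0,0,2);st()"
```

```text
cmd [  0.5797   0.0882   0.2039 -73.4   ]
t 36.08 tcp [0.5801 0.0885 0.2037] jaw -73.44 F [-1.15  1.02  2.17] T [-0.105  0.41   0.507] w 0.0156 q [-42.3  13.4  36.1  96.6  -8.2  72.7 -77.9]
```

Emit:
step_arm(
  deltas=[
    [0.2,0,0,0,0],
    [0.2,0,0,0,0],
    [0.2,0,0,0,0],
    [0.2,0,0,0,0],
    [0.2,0,0,0,0],
    [0.2,-0.015,0,0,0],
    [0.2,-0.04,0,0,0],
    [0.2,-0.08,0,0,0],
    [0.2,-0.12,0,0,0],
    [0.2,-0.12,0,0,0],
    [0.2,-0.12,0,0,0],
  ],
)

```text
time_s: 37.45
tool_pos: [0.58, 0.0884, 0.3237]
tool_rot: [123.3, 90.0, 49.9]
force: [-0.6, 0.2, -0.2]
grip_width: 0.0521
```

```bash
python3 -c "
from h import *
did(-.12,0,0,0);st()
n='side'
im,d=read_camera(n)
for t in('rail','handle_mid'):
  q=regions_of(n,t)
  if q:
    c=cloud(n,d,q[0]['pixels']); zz=.068 if t=='rail' else np.median(c[:,2])
    c=c[abs(c[:,2]-zz)<.006]; print(t,q[0]['p'],np.median(c,0),cv2.minAreaRect((c[:,:2]*1000).astype(np.float32)))
save('pics/c5.png',cv2.resize(im[160:360,230:430],(600,600)))"
```

```text
cmd [  0.5797   0.0882   0.3239 -73.4   ]
t 37.45 tcp [0.58   0.0884 0.3237] jaw -73.4 F [-0.57  0.2  -0.22] T [-0.061  0.15   0.035] w 0.0521 q [-43.1  10.   36.9  86.2  -6.   85.7 -79.6]
rail 0.88 [0.57039811 0.00089788 0.06752942] ((574.9140014648438, 26.460716247558594), (256.1982727050781, 38.9191780090332), 87.60197448730469)
handle_mid 0.95 [0.56458149 0.07707032 0.20435009] ((576.51416015625, 85.32487487792969), (111.4589614868164, 19.863037109375), 17.455537796020508)
```

View pics/c5.png

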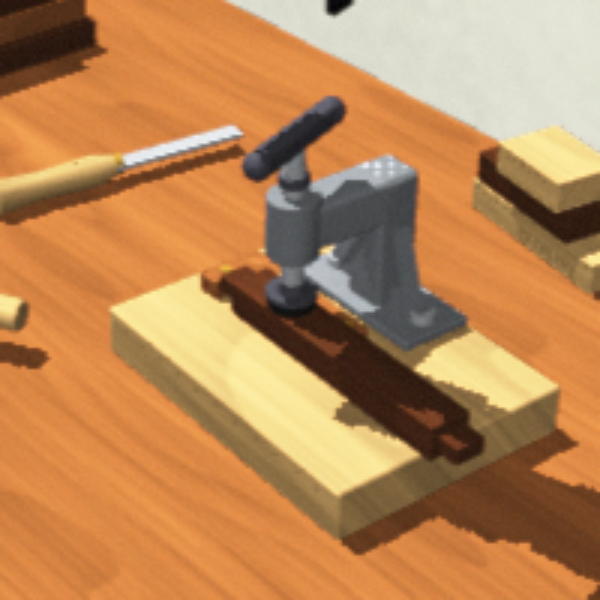

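```bash
python3 -c "
from h import *
print(env.sign_off());st()"
```

```text
the job is handed in; nothing more can be done
None
the job is handed in; nothing more can be done
```

The rail is home in the fixture and clamped, the handle is released, and the job was handed in at about 37.5 s. The sign-off gave no verdict.

**Loading:** I gripped the rail off-centre, laid it on the bed and slid it gently to the fence and then to the end stop. The contact readings were about 4–5 N at the fence and 7 N at the stop, against the 40 N limit. The tool stalled at the stop, which confirmed contact.

**Clamping:** I turned the T-handle about 259° clockwise in two strokes. The torque rose from about 0.28 N m running free to 0.46, then to 0.51 N m on the last 2°.

**Clamp force:** The last rise was about 0.23 N m, slightly above the 0.15–0.2 N m I was aiming for. That suggests roughly 115 N, with about 15 N of reading noise either way. The turn angle since contact suggests about 85 N. The two disagree somewhat, but both lie between 50 and 140 N.

**Last checks:** The final side picture shows the rail flat on the bed under the pad. It measured within about 1 mm and 1° of the reading taken just after placing. The handle was within about 1° of where I left it, and the gripper was about 120 mm above it, touching nothing. I moved no other tool on purpose, but I did not measure the mallet, plane and chisel again at the end.

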